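Clear the tubs, clip up the pastry brush, put the tubs back

ROBOT

A 7-joint arm with a two-finger parallel gripper is mounted at the origin on the work surface. World frame = base frame: x ahead of the robot, y to its left, z up, the work surface at z = 0. Lengths are in m, angles in degrees, forces in N, time in s.
With the tool pointing down it reaches from about 0.4 to 0.875 m from the base axis. Payload 6.5 kg.
Tool frame: the origin (TCP) lies between the finger pads; the fingertips stand 11 mm ahead of it and the grasp point (between the pads) lies 8 mm behind it; z points along the fingers, y is the line along which they close (so a half turn about z gives the same grasp; the last joint's range is limited). The gripper opens to 85 mm and grips with 20 to 120 N. Pads are 22 mm wide; open, the fingers measure 114 mm over their backs; the gripper's body (76 mm by 85 mm) begins 54 mm behind the grasp point. The pads swing forward as they close: fully open they stand 13 mm farther back than shut.
Start: joints at [64.504, 30.733, -0.252, 88.115, 0.149, 61.152, -4.079], TCP at [0.24, -0.604, 0.242] pointing down, gripper open.
Joint ranges: [-154.64, 154.64], [-21.42, 123.67], [-72.66, 72.17], [13.99, 137.28], [-74.86, 254.86], [10.95, 109.41], [-158.01, 158.01]. Speed limits (degrees/s): [136.94, 136.94, 180, 180, 180, 180, 180].

INTERFACE

Orientations are given as [roll, pitch, yaw] about the fixed x, y, z axes, in that order (R = Rz(yaw) Ry(pitch) Rx(roll)).
In Python, from rig import robot gives the robot as it stands.
- The arm moves only by the shell command python3 -m inch 'ROWS' [FORCE]. ROWS is JSON, a list of rows, each a list of 7 numbers: the finger opening in mm, from 0 to 85.4, then the shift along the tool's x, y, z in mm, then the turn, a rotation vector about the tool's x, y, z in degrees. In form: [[claw, dx, dy, dz, wx, wy, wz], ...]. A call has exactly 10 rows; each row shifts and turns the commanded pose from where the row before left it, along the tool's axes as they then stand; what a row does not reach is not made up. A row lasts 1/8 s, in which the tool goes at most 62.5 mm and 10.7 degrees, less where a joint would pass 70% of its speed; a pose out of reach is approached as far as the arm can. A call is refused whole if a number of a shift passes 62.5 or a number of a turn 10.7, either way. A call with a gripper value outside its range is refused whole. The fingers move at their own pace and stop on an object; FORCE is the grip in N (left out, the last holds). Time passes only in rows, so rows that do not move let the fingers close, or fill a call up. It gives the time, the measured TCP pose, the force, the opening and the grip force at its end, in the units of the state.
- robot.read_state(): the state, without advancing time (a new reading comes with each control period).
- robot.grab_frame(name): name is "scene" or "top"; returns a dict with "pixels" (400x640x3 uint8, red, green, blue), "range_z" (400x640 float32, m along the optical axis (not along the pixel's ray), 0 where there is no reading), "fx", "fy", "cx", "cy" (pixels), "rvec" (rotation vector, rad) and "tvec" (3), from world to camera coordinates, as OpenCV has them. Camera axes: x right, y down, z forward; pixel columns grow to the right and rows downward; lengths in m; the calibration is good to about 2 mm. A picture is of the moment at which its call begins.
- robot.job_done(): hands the job in; it is judged then, once.
The state is a dict: "time": time; "joints": joint angles; "joint_velocities": joint speeds; "tau": joint torques, N m; "eef_pos": TCP position; "eef_rot": TCP orientation; "force": force on the tool from outside, world axes, zero at the start; "wrist_torque": the same for the moment, N m; "opening": finger opening in m; "gripper_force": force on a finger pad.
Only numpy, scipy, OpenCV 4.12 (cv2) and the standard library are available. Lean on these libraries where they do the work, as an engineer would, in place of code of your own. Each camera call takes 0.05 s, during which the arm holds its last target. There are 200 camera calls.

TASK

The pastry brush has been left lying behind the three lidded tubs on the wooden board. First move all three tubs aside to stand in the red tray; then, with the tubs in the tray, fetch the brush and press its handle fully home into both spring clips of the holder, midway between its ends, and let go. Then put each tub back, upright and centred, on the pad that matches its lid colour; do not tip any tub over, and leave the oil bottle undisturbed.

Things in the scene. Friction and masses are not known exactly. Their poses are not given: they have to be found in the camera images.
- tub_blue: white plastic tub with a blue lid, round, 110 mm tall, lid (top 18 mm) 54 mm in diameter, body tapering from 53 mm under the lid to 50 mm at the foot, about 0.3 kg; origin at the centre of its underside, z up. Best gripped just under or at the lid, from above
- tub_yellow: the same tub with a yellow lid; origin at the centre of its underside
- tub_green: the same tub with a green lid; origin at the centre of its underside
- pad_blue: blue square pad, 64 x 64 x 3 mm, fixed on the 8 mm thick wooden board; origin at the centre of its underside; a tub on it stands 3 mm above this origin. The three pads lie in a row along their y, 95 mm apart, in varying order. Every tub starts on the pad of its colour. Pads and board keep still
- pad_yellow: the same pad in yellow; origin at the centre of its underside
- pad_green: the same pad in green; origin at the centre of its underside
- brush: pastry brush, 182 mm long, 0.09 kg, lying flat on the board about 60 mm behind the tubs' row (too close to grip while they stand there). Origin on the axis of the black round handle (16 mm diameter), midway along it, 8 mm above what it lies on; x along it to the head. Handle from x = -65 to +60 mm; head (steel and pale bristles, 42 mm wide across y, 16 mm thick) from +59 to +117 mm
- clip: grey holder fixed on the bench, 130 x 75 mm, origin at its underside's centre, x along the held handle (either way round). Two pairs of orange sprung jaws at x = -40 and +40 mm, 12 mm long, tops 68 mm up, mouths 45 mm wide; between them it is open for fingers, 8 mm base below. Pressed in from above with about 7 N, the handle snaps home onto posts, its axis 45 mm above the origin
- tray: red open tray fixed on the bench, 290 (along its x) x 120 mm, walls 5 mm thick and 22 mm high, floor 5 mm thick; origin at the centre of its underside. Room for the three tubs in a row along x, 85 mm apart. Tray and clip holder may be on either side of the board
- oil: bystander: amber oil bottle, 60 mm in diameter, 190 mm tall, beyond the board; origin at the centre of its underside
Mind the look-alikes: they are no part of the job. What is shaped like the tub_green but pink is not meant.

How it is judged:
By the outcome, as a careful person would: the job done as asked, in the order asked, and still so for the second after the job is handed in, with the robot touching nothing.
It also fails if it takes over 147 s, if anything falls off the work surface, if the arm or the gripper's body presses on something with over 40 N, if the wrist force passes 120 N, or if a joint passes its speed limit or range.

## Working session

There is one attempt and no reset: what is moved stays moved. The work goes in short steps, Python scripts to look and compute and a shell command to move; the robot and the scene stay as the last step left them, time stands still between calls to the robot, and variables do not carry over. Pictures are saved under pics/ and viewed, at most 14 in all, crops included, and the job is handed in when it is done.

```bash
ls; mkdir -p pics; cat > h.py <<'E'
import numpy as np,cv2
from rig import robot
def grab(n,save=None):
    f=robot.grab_frame(n)
    if save: cv2.imwrite('pics/'+save,f['pixels'][:,:,::-1])
    R=cv2.Rodrigues(np.array(f['rvec'],float))[0];t=np.array(f['tvec'],float).ravel()
    z=f['range_z'].astype(float);v,u=np.mgrid[:z.shape[0],:z.shape[1]]
    P=np.dstack([(u-f['cx'])/f['fx']*z,(v-f['cy'])/f['fy']*z,z])
    W=(P-t)@R
    W[z==0]=np.nan
    return f['pixels'],W
E
python3 - <<'E'
from h import *
for n in('scene','top'):
    p,W=grab(n,n+'1.png'); np.savez('/tmp/'+n,p=p,W=W)
print(robot.read_state())
E
```

```text
pics
{'time': 0.1, 'joints': array([64.50361335, 30.77303924, -0.25468289, 88.16325582,  0.14825771,
       61.15241604, -4.08060252]), 'joint_velocities': array([-0.05536968, -0.11650222,  0.02957939, -0.13400992,  0.08019999,
       -0.00547491,  0.01167479]), 'tau': array([ 3.20370615e-03, -5.84568965e+01,  1.05229028e+00, -2.59780455e+01,
        1.27029995e-02,  4.53957109e-03, -6.50802258e-05]), 'eef_pos': array([ 0.24016817, -0.60342362,  0.24151407]), 'eef_rot': array([-1.79911804e+02,  5.73457260e-03,  2.17063450e+01]), 'force': array([-0.04016397, -0.11183014, -0.55689229]), 'wrist_torque': array([ 0.02692737,  0.01222529, -0.03252611]), 'gripper_force': 0.0, 'opening': 0.08546114917488902}
```

View pics/top1.png

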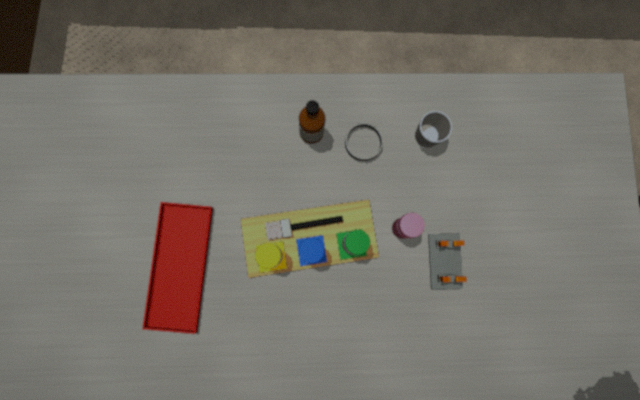

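View pics/scene1.png

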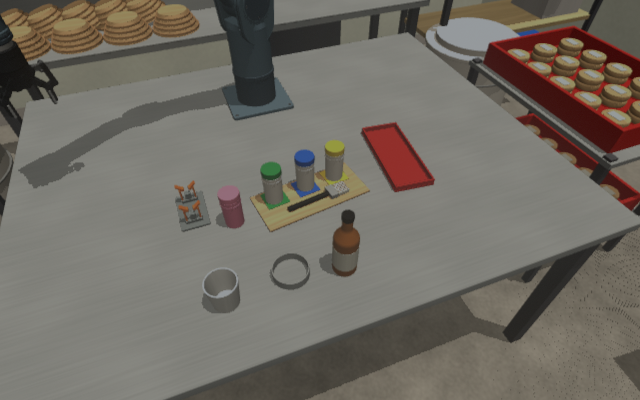

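The top view shows the tubs yellow (270,256), blue (312,250) and green (357,243), with the brush at (305,225), head to the left. The tray is at (180,267), the clip at (446,261), the pink look-alike at (408,225) and the oil at (312,120).

```bash
python3 - <<'E'
from h import *
d=np.load('/tmp/top.npz');p,W=d['p'],d['W']
hsv=cv2.cvtColor(p,cv2.COLOR_RGB2HSV);H,S,V=[hsv[...,i].astype(int) for i in range(3)]
X,Y,Z=[W[...,i] for i in range(3)]
def box(m,name):
    q=W[m]; c,s,a=cv2.minAreaRect((q[:,:2]*1000).astype(np.float32)); print(name,m.sum(),np.round(c),np.round(s),round(a,1),'z',np.round(np.percentile(q[:,2],[5,50,95])*1000))
v,u=np.mgrid[:400,:640]
reg=lambda a,b,c,e:(u>=a)&(u<=b)&(v>=c)&(v<=e)
for n,lo,hi,r in(('Y',20,35,reg(245,295,230,280)),('B',100,130,reg(290,335,225,275)),('G',40,85,reg(333,378,220,270))):
    m=(H>=lo)&(H<=hi)&(S>120)&r
    t=m&(Z>.108)
    box(t,n+' lid')
    if n!='Y': box(m&(Z<.03),n+' pad')
box(((H<8)|(H>172))&(S>150)&reg(135,225,195,340),'tray')
box((V<50)&reg(290,346,212,235),'handle')
box(reg(240,385,195,280)&(Z>.004)&(Z<.014),'board')
box(reg(424,470,228,295)&(Z>.005),'clip')
box(reg(424,470,228,295)&(H<20)&(S>150)&(Z>.05),'jaws')
for r,nm in((reg(424,470,228,262),'j1'),(reg(424,470,262,295),'j2')): box(r&(H<20)&(S>150)&(Z>.05),nm)
box(reg(295,328,95,145)&(Z>.02),'oil')
box(reg(390,428,205,245)&(Z>.1),'pink')
E
```

```text
Y lid 522 [499.  99.] [52. 52.] 89.1 z [118. 121. 124.]
B lid 509 [508.   8.] [50. 52.] 89.2 z [118. 121. 125.]
B pad 158 [511.   7.] [61. 61.] 8.1 z [ 8. 11. 14.]
G lid 496 [524. -89.] [52. 51.] 89.2 z [118. 121. 124.]
G pad 239 [524. -87.] [64. 63.] 7.2 z [ 8. 11. 14.]
tray 6733 [478. 312.] [114. 287.] 83.0 z [nan nan nan]
handle 253 [574.  -6.] [ 12. 119.] 8.6 z [19. 23. 27.]
board 5395 [542.   3.] [343. 201.] 89.3 z [ 5.  9. 12.]
clip 1711 [ 487. -313.] [102. 143.] 89.8 z [ 6.  9. 63.]
jaws 169 [ 481. -308.] [51. 90.] 89.6 z [53. 61. 68.]
j1 83 [ 521. -309.] [51.  9.] 89.5 z [53. 61. 69.]
j2 86 [ 442. -309.] [50. 11.] 89.1 z [53. 61. 68.]
oil 888 [794.   3.] [60. 55.] 88.5 z [ 40. 126. 191.]
pink 502 [ 559. -209.] [53. 52.] 90.0 z [106. 110. 113.]
```

```bash
python3 -m inch '[[85,0,0,0,0,0,-9.8],[85,0,0,0,0,0,-9.8],[85,0,0,0,0,0,-9.8],[85,0,0,0,0,0,-9.8],[85,0,0,0,0,0,-9.7],[85,0,0,0,0,0,-9.7],[85,0,0,0,0,0,-9.7],[85,56,20,0,0,0,0],[85,56,20,0,0,0,0],[85,56,20,0,0,0,0]]' 40
```

```text
time: 1.35
eef_pos: [0.3007, -0.4339, 0.242]
eef_rot: [-180.0, -0.0, 90.0]
force: [0.6, 0.3, 0.2]
opening: 0.0851
gripper_force: 0.0
```

```bash
python3 -m inch '[[85,58,22,0,0,0,0],[85,58,22,0,0,0,0],[85,58,22,0,0,0,0],[85,58,22,0,0,0,0],[85,58,22,0,0,0,0],[85,58,22,0,0,0,0],[85,58,22,0,0,0,0],[85,58,22,0,0,0,0],[85,58,20,0,0,0,0],[85,11,2,20,0,0,0]]'
python3 -m inch '[[85,0,-2,30,0,0,0],[85,0,0,30,0,0,0],[85,0,0,30,0,0,0],[85,0,0,20,0,0,0],[85,0,0,10,0,0,0],[85,0,0,5,0,0,0],[85,0,0,0,0,0,0],[85,0,0,0,0,0,0],[85,0,0,0,0,0,0],[85,0,0,0,0,0,0]]'
```

```text
time: 2.6
eef_pos: [0.4998, 0.1026, 0.2233]
eef_rot: [179.8, -0.2, 90.4]
force: [0.2, -0.4, -0.9]
opening: 0.0852
gripper_force: 0.0
time: 3.85
eef_pos: [0.4965, 0.0971, 0.0976]
eef_rot: [180.0, -0.0, 90.0]
force: [0.2, -0.3, 0.9]
opening: 0.0852
gripper_force: 0.0
```

```bash
python3 -m inch '[[45,0,0,0,0,0,0],[45,0,0,0,0,0,0],[45,0,0,0,0,0,0],[45,0,0,0,0,0,0],[45,0,0,0,0,0,0],[45,0,0,0,0,0,0],[45,0,0,-10,0,0,0],[45,0,0,-15,0,0,0],[45,0,0,-15,0,0,0],[45,0,0,-10,0,0,0]]' 40
```

```text
time: 5.1
eef_pos: [0.4966, 0.0972, 0.1486]
eef_rot: [179.9, -0.0, 90.0]
force: [0.4, 0.3, -3.1]
opening: 0.0531
gripper_force: 42.6
```

```bash
python3 -m inch '[[45,20,6,0,0,0,0],[45,35,11,0,0,0,0],[45,45,15,0,0,0,0],[45,45,15,0,0,0,0],[45,35,11,0,0,0,0],[45,20,7,0,0,0,0],[45,5,0,10,0,0,0],[45,0,0,15,0,0,0],[45,0,0,15,0,0,0],[45,0,0,9,0,0,0]]'
python3 -m inch '[[45,0,0,5,0,0,0],[45,0,0,2,0,0,0],[45,0,0,0,0,0,0],[64,0,0,0,0,0,0],[64,0,0,0,0,0,0],[64,0,0,0,0,0,0],[64,0,0,-15,0,0,0],[64,0,0,-30,0,0,0],[85,0,0,-40,0,0,0],[85,-30,-5,-15,0,0,0]]'
```

```text
time: 6.35
eef_pos: [0.5607, 0.3004, 0.0965]
eef_rot: [-179.9, 0.1, 89.9]
force: [0.6, 0.0, -4.2]
opening: 0.053
gripper_force: 42.8
time: 7.6
eef_pos: [0.557, 0.2757, 0.1954]
eef_rot: [179.7, -0.3, 90.2]
force: [0.5, -0.3, -0.6]
opening: 0.085
gripper_force: 0.0
```

```bash
python3 -m inch '[[85,-50,-9,0,0,0,0],[85,-50,-9,0,0,0,0],[85,-50,-9,0,0,0,0],[85,-50,-9,0,0,0,0],[85,-40,-8,0,0,0,0],[85,-24,-4,0,0,0,0],[85,0,0,20,0,0,0],[85,0,0,30,0,0,0],[85,0,0,25,0,0,0],[85,0,0,15,0,0,0]]'
python3 -m inch '[[85,0,0,4,0,0,0],[45,0,0,0,0,0,0],[45,0,0,0,0,0,0],[45,0,0,0,0,0,0],[45,0,0,0,0,0,0],[45,0,0,0,0,0,0],[45,0,0,-10,0,0,0],[45,0,0,-15,0,0,0],[45,0,0,-15,0,0,0],[45,0,0,-10,0,0,0]]'
```

```text
time: 8.85
eef_pos: [0.5084, 0.0082, 0.1011]
eef_rot: [180.0, 0.0, 90.0]
force: [0.2, 0.5, 0.6]
opening: 0.085
gripper_force: 0.0
time: 10.1
eef_pos: [0.5087, 0.008, 0.1487]
eef_rot: [179.9, 0.0, 90.0]
force: [-0.1, -0.8, -3.1]
opening: 0.053
gripper_force: 42.5
```

```bash
python3 -m inch '[[45,20,-2,0,0,0,0],[45,40,-4,0,0,0,0],[45,50,-5,0,0,0,0],[45,50,-5,0,0,0,0],[45,50,-5,0,0,0,0],[45,45,-5,0,0,0,0],[45,30,-3,0,0,0,0],[45,16,-2,5,0,0,0],[45,3,0,15,0,0,0],[45,0,0,15,0,0,0]]'
python3 -m inch '[[45,0,0,15,0,0,0],[45,0,0,4,0,0,0],[45,0,0,2,0,0,0],[64,0,0,0,0,0,0],[64,0,0,0,0,0,0],[64,0,0,0,0,0,0],[64,0,0,-15,0,0,0],[64,0,0,-30,0,0,0],[85,0,0,-40,0,0,0],[85,-30,0,-15,0,0,0]]'
```

```text
time: 11.35
eef_pos: [0.4775, 0.3102, 0.1107]
eef_rot: [-180.0, 0.1, 89.9]
force: [0.5, -0.6, -3.3]
opening: 0.0528
gripper_force: 42.6
time: 12.6
eef_pos: [0.4778, 0.2854, 0.195]
eef_rot: [179.8, -0.3, 90.2]
force: [0.3, -1.3, -0.9]
opening: 0.0853
gripper_force: 0.0
```

```bash
python3 -m inch '[[85,-50,6,0,0,0,0],[85,-50,6,0,0,0,0],[85,-50,6,0,0,0,0],[85,-50,6,0,0,0,0],[85,-50,6,0,0,0,0],[85,-50,6,0,0,0,0],[85,-40,6,0,0,0,0],[85,-30,4,0,0,0,0],[85,0,0,20,0,0,0],[85,0,0,30,0,0,0]]'
python3 -m inch '[[85,0,0,25,0,0,0],[85,0,0,15,0,0,0],[85,0,0,4,0,0,0],[45,0,0,0,0,0,0],[45,0,0,0,0,0,0],[45,0,0,0,0,0,0],[45,0,0,0,0,0,0],[45,0,0,-10,0,0,0],[45,0,0,-20,0,0,0],[45,0,0,-20,0,0,0]]'
```

```text
time: 13.85
eef_pos: [0.5246, -0.0886, 0.1424]
eef_rot: [179.8, 0.0, 89.9]
force: [0.3, 0.1, -0.2]
opening: 0.0851
gripper_force: 0.0
time: 15.1
eef_pos: [0.5228, -0.0879, 0.148]
eef_rot: [-179.9, -0.0, 90.0]
force: [-0.3, 0.7, -1.7]
opening: 0.053
gripper_force: 42.5
```

```bash
python3 -m inch '[[45,20,-6,0,0,0,0],[45,40,-13,0,0,0,0],[45,50,-16,0,0,0,0],[45,50,-16,0,0,0,0],[45,50,-16,0,0,0,0],[45,50,-16,0,0,0,0],[45,50,-16,0,0,0,0],[45,45,-14,0,0,0,0],[45,30,-10,0,0,0,0],[45,17,-4,0,0,0,0]]'
python3 -m inch '[[45,8,-2,5,0,0,0],[45,0,0,15,0,0,0],[45,0,0,18,0,0,0],[45,0,0,14,0,0,0],[45,0,0,4,0,0,0],[45,0,0,1,0,0,0],[64,0,0,0,0,0,0],[64,0,0,0,0,0,0],[64,0,0,0,0,0,0],[64,0,0,-20,0,0,0]]'
python3 -m inch '[[64,0,0,-30,0,0,0],[85,0,0,-50,0,0,0],[85,-50,0,0,0,0,0],[85,-50,0,0,0,0,0],[85,-50,0,0,0,0,0],[85,-50,0,0,0,0,0],[85,-50,10,0,0,0,0],[85,-40,20,0,0,0,0],[85,-30,20,0,0,0,0],[85,0,20,0,0,0,0]]'
cat > m.py <<'E'
from h import *
import sys
p,W=grab('top',sys.argv[1]); np.savez('/tmp/top',p=p,W=W)
cv2.imwrite('pics/c'+sys.argv[1],cv2.resize(p[185:345,135:475,::-1],None,fx=2.3,fy=2.3,interpolation=cv2.INTER_CUBIC))
E
python3 m.py t2.png
```

```text
time: 16.35
eef_pos: [0.3953, 0.3155, 0.1476]
eef_rot: [-180.0, -0.0, 90.1]
force: [0.2, -0.9, -2.6]
opening: 0.0529
gripper_force: 42.6
time: 17.6
eef_pos: [0.3933, 0.3212, 0.1092]
eef_rot: [-179.9, 0.1, 90.0]
force: [0.3, -0.4, -0.1]
opening: 0.0641
gripper_force: 0.0
time: 18.85
eef_pos: [0.4646, -0.001, 0.19]
eef_rot: [-180.0, 0.1, 89.7]
force: [0.3, 0.6, -0.3]
opening: 0.0849
gripper_force: 0.0
```

View pics/ct2.png

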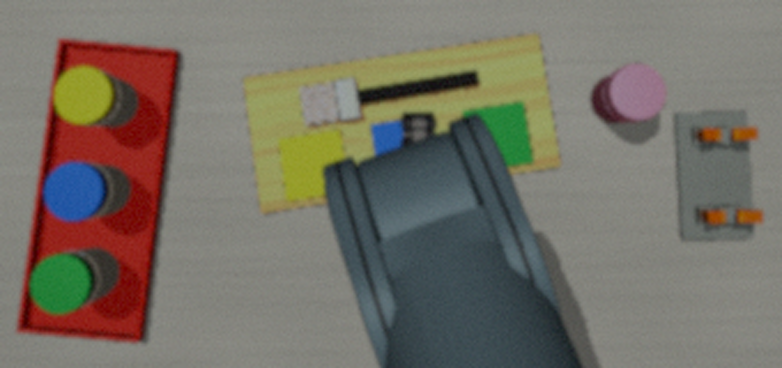

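The three tubs stand upright in the tray, yellow (83,95), blue (75,190) and green (62,283). The brush lies clear with its handle from (360,95) to (477,79) and its head to the left; the arm hides the blue pad.

```bash
python3 - <<'E'
from h import *
d=np.load('/tmp/top.npz');p,W=d['p'],d['W']
hsv=cv2.cvtColor(p,cv2.COLOR_RGB2HSV);H,S,V=[hsv[...,i].astype(int) for i in range(3)]
Z=W[...,2];v,u=np.mgrid[:400,:640]
reg=lambda a,b,c,e:(u>=a)&(u<=b)&(v>=c)&(v<=e)
def box(m,name):
    q=W[m]; c,s,a=cv2.minAreaRect((q[:,:2]*1000).astype(np.float32)); print(name,m.sum(),np.round(c),np.round(s),round(a,1),'z',np.round(np.median(q[:,2])*1000),'mean',np.round(q.mean(0)*1000))
hd=(V<75)&reg(290,346,213,230); box(hd,'handle')
q=W[hd][:,:2]*1000;vx=cv2.fitLine(q.astype(np.float32),cv2.DIST_HUBER,0,.01,.01).ravel();print('line',vx,np.degrees(np.arctan2(vx[1],vx[0])))
t=(q-vx[2:])@vx[:2];print('ends',vx[2:]+vx[:2]*np.percentile(t,1),vx[2:]+vx[:2]*np.percentile(t,99))
box(reg(255,350,205,242)&(Z>.0165)&(Z<.04)&(u<294),'head')
box((H>20)&(H<32)&(S>190)&reg(254,288,238,276)&(Z<.03),'Y?')
box((H>=40)&(H<=85)&(S>120)&reg(333,378,220,270)&(Z<.03),'G')
for n,lo,hi,r in(('Y',20,35,reg(140,220,195,340)),('B',100,130,reg(140,220,195,340)),('G',40,85,reg(140,220,195,340))):
    box((H>=lo)&(H<=hi)&(S>120)&r&(Z>.1),n+' lid')
b=reg(424,472,228,295)
box(b&(Z>.004)&(Z<.013),'base')
for r,nm in((reg(424,470,228,262),'j1'),(reg(424,470,262,295),'j2')): box(r&(H<20)&(S>150)&(Z>.05),nm)
E
```

```text
handle 290 [574.  -6.] [ 13. 121.] 8.6 z nan mean [nan nan nan]
line [0. 0. 0. 0.] 0.0
ends [nan nan] [nan nan]
head 462 [561.  80.] [42. 65.] 9.0 z 23.0 mean [560.  81.  23.]
Y? 4 [490. 103.] [28. 48.] 69.4 z 13.0 mean [492. 102.  12.]
G 427 [524. -87.] [64. 63.] 8.5 z 11.0 mean [529. -98.  11.]
Y lid 550 [480. 318.] [ 53. 222.] 80.4 z 115.0 mean [558. 303. 115.]
B lid 526 [477. 308.] [51. 51.] 39.5 z 116.0 mean [476. 308. 115.]
G lid 548 [395. 319.] [50. 53.] 17.9 z 115.0 mean [395. 317. 115.]
base 1377 [ 479. -315.] [111. 158.] 87.3 z 8.0 mean [ 480. -307.    8.]
j1 84 [ 521. -309.] [51.  9.] 89.4 z 62.0 mean [ 521. -311.   61.]
j2 83 [ 441. -309.] [51.  9.] 89.1 z 61.0 mean [ 441. -311.   61.]
```

```bash
python3 -m inch '[[60,-2,30,0,0,0,0],[60,-2,35,0,0,0,0],[60,-2,30,0,0,0,0],[60,0,15,20,0,0,0],[60,0,0,30,0,0,0],[60,0,0,30,0,0,0],[60,0,0,20,0,0,0],[60,0,0,10,0,0,-4.3],[60,0,0,0,0,0,-4.3],[60,0,0,0,0,0,0]]'
```

```text
time: 20.15
eef_pos: [0.5743, -0.0037, 0.0802]
eef_rot: [180.0, -0.0, 98.6]
force: [0.4, 0.2, -0.4]
opening: 0.0601
gripper_force: 0.0
```

```bash
python3 -m inch '[[60,-3,0,15,0,0,0],[60,0,0,20,0,0,0],[60,0,0,15,0,0,0],[60,0,0,7,0,0,0],[60,0,0,2,0,0,0],[5,0,0,0,0,0,0],[5,0,0,0,0,0,0],[5,0,0,0,0,0,0],[5,0,0,0,0,0,0],[5,0,0,0,0,0,0]]' 60
```

```text
time: 21.4
eef_pos: [0.5754, -0.0069, 0.022]
eef_rot: [179.9, 0.0, 98.6]
force: [-0.8, -0.1, 5.6]
opening: 0.0132
gripper_force: 58.6
```

```bash
python3 -m inch '[[30,0,0,0,0,0,0],[30,0,0,0,0,0,0],[30,0,0,0,0,0,0],[30,0,0,1,0,0,0],[30,0,0,1,0,0,0],[30,0,0,1,0,0,0],[30,0,0,0,0,0,0],[30,0,0,0,0,0,0],[30,0,0,0,0,0,0],[30,0,0,0,0,0,0]]' 60; python3 m.py t3.png; python3 - <<'E'
from h import *
p,W=grab('scene'); cv2.imwrite('pics/s3.png',cv2.resize(p[120:240,240:400,::-1],None,fx=4,fy=4,interpolation=cv2.INTER_CUBIC))
E
```

```text
time: 22.65
eef_pos: [0.5747, -0.0069, 0.0187]
eef_rot: [-180.0, 0.0, 98.6]
force: [-2.3, -0.1, 5.2]
opening: 0.0299
gripper_force: 2.7
```

View pics/s3.png

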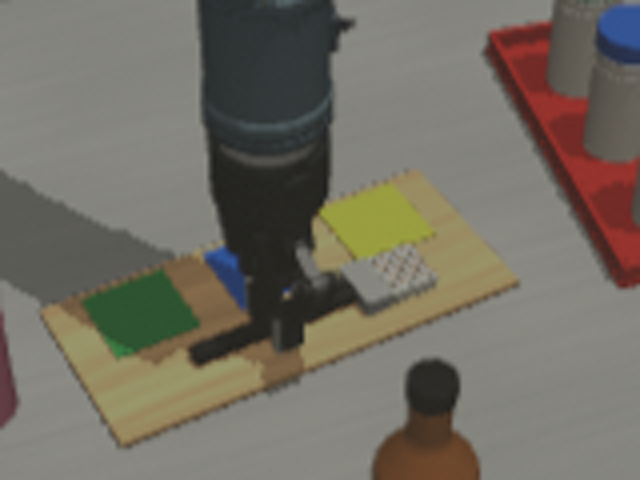

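The fingers straddle the handle near its middle at (285,310), with the near tip at (290,345) about down on the board. I'll raise slightly and close again.

```bash
python3 -m inch '[[30,0,0,-2,0,0,0],[30,0,0,-2,0,0,0],[5,0,0,0,0,0,0],[5,0,0,0,0,0,0],[5,0,0,0,0,0,0],[5,0,0,0,0,0,0],[5,0,0,0,0,0,0],[5,0,0,0,0,0,0],[5,0,0,0,0,0,0],[5,0,0,0,0,0,0]]' 60
```

```text
time: 24.0
eef_pos: [0.575, -0.0068, 0.0227]
eef_rot: [180.0, 0.0, 98.6]
force: [-1.5, -0.2, 5.6]
opening: 0.0135
gripper_force: 58.5
```

```bash
python3 -m inch '[[40,0,0,0,0,0,0],[40,0,0,0,0,0,0],[40,0,0,2,0,0,0],[40,0,0,2,0,0,0],[40,0,0,0,0,0,0],[5,0,0,0,0,0,0],[5,0,0,0,0,0,0],[5,0,0,0,0,0,0],[5,0,0,0,0,0,0],[5,0,0,0,0,0,0]]' 60
```

```text
time: 25.25
eef_pos: [0.5756, -0.0067, 0.0196]
eef_rot: [179.9, 0.0, 98.6]
force: [-2.6, -0.0, 11.1]
opening: 0.0136
gripper_force: 59.6
```

```bash
python3 -m inch '[[5,0,0,-2,0,0,0],[5,0,0,-5,0,0,0],[5,0,0,-10,0,0,0],[5,0,0,-20,0,0,0],[5,0,0,-25,0,0,0],[5,0,0,-25,0,0,0],[5,0,0,-15,0,0,0],[5,0,0,-10,0,0,0],[5,0,0,0,0,0,0],[5,0,0,0,0,0,0]]' 60;python3 m.py t4.png; python3 - <<'E'
from h import *
p,W=grab('scene'); cv2.imwrite('pics/s4.png',cv2.resize(p[100:240,220:400,::-1],None,fx=4,fy=4,interpolation=cv2.INTER_CUBIC))
E
```

```text
time: 26.5
eef_pos: [0.5742, -0.0069, 0.1295]
eef_rot: [-179.9, -0.0, 98.6]
force: [-1.0, -0.2, -1.0]
opening: 0.0133
gripper_force: 58.6
```

View pics/s4.png

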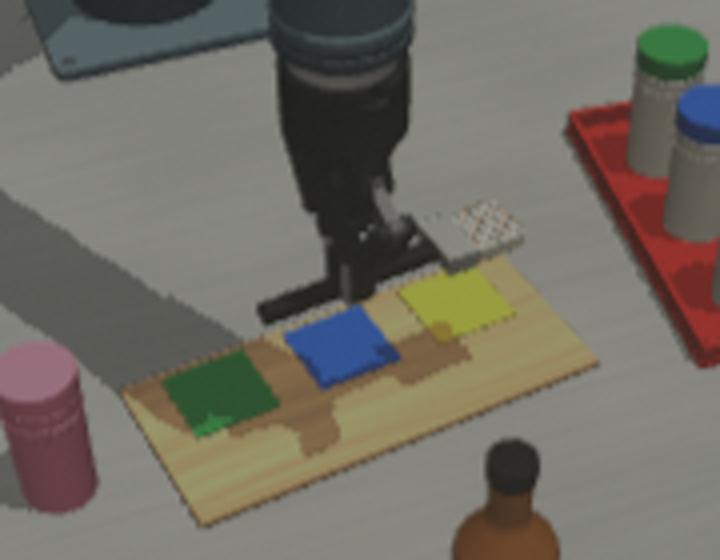

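The brush is held at mid-handle and looks about level, head to the right at (480,225). All three pads are clear.

```bash
python3 -m inch '[[5,0,0,-10,0,0,9.86],[5,0,0,-10,0,0,9.86],[5,0,0,-10,0,0,9.86],[5,0,0,0,0,0,9.86],[5,0,0,0,0,0,9.86],[5,0,0,0,0,0,9.86],[5,0,0,0,0,0,9.86],[5,0,0,0,0,0,9.86],[5,0,0,0,0,0,9.86],[5,0,0,0,0,0,9.86]]'
python3 - <<'E'
from h import *
d=np.load('/tmp/top.npz');p,W=d['p'],d['W']
hsv=cv2.cvtColor(p,cv2.COLOR_RGB2HSV);H,S,V=[hsv[...,i].astype(int) for i in range(3)]
Z=W[...,2];v,u=np.mgrid[:400,:640]
reg=lambda a,b,c,e:(u>=a)&(u<=b)&(v>=c)&(v<=e)
Y_=W[...,1]
m=reg(230,380,190,260)&(Z>.105)&(Z<.15)&(abs(W[...,0]-.57)<.06)
for a,b in((-.08,-.05),(-.05,-.03),(.03,.05),(.055,.08),(.08,.12)):
    k=m&(Y_>a)&(Y_<b); print(a,b,k.sum(),np.round(1000*np.median(W[k],0)) if k.any() else '')
E
```

```text
time: 27.85
eef_pos: [0.5743, -0.0067, 0.1596]
eef_rot: [-180.0, 0.1, -0.3]
force: [0.3, -0.3, -0.5]
opening: 0.0133
gripper_force: 58.5
-0.08 -0.05 0 
-0.05 -0.03 0 
0.03 0.05 46 [563.  43. 132.]
0.055 0.08 238 [560.  67. 134.]
0.08 0.12 300 [557.  95. 132.]
```

```bash
python3 -m inch '[[5,-6,20,0,0,0,0],[5,-12,40,0,0,0,0],[5,-15,50,0,0,0,0],[5,-15,50,0,0,0,0],[5,-15,50,0,0,0,0],[5,-13,40,0,0,0,0],[5,-10,30,0,0,0,0],[5,-7,22,10,0,0,0],[5,0,0,25,0,0,0],[5,0,0,15,0,0,0]]'
python3 -m inch '[[5,0,0,5,0,0,0],[5,0,0,0,0,0,0],[5,0,0,0,0,0,0],[5,0,0,0,0,0,0],[5,0,0,0,0,0,0],[5,0,0,0,0,0,0],[5,0,0,0,0,0,0],[5,0,0,0,0,0,0],[5,0,0,0,0,0,0],[5,0,0,0,0,0,0]]'
python3 - <<'E'
from h import *
p,W=grab('top'); np.savez('/tmp/top',p=p,W=W)
a=cv2.resize(p[190:310,410:490,::-1],None,fx=4.5,fy=4.5,interpolation=cv2.INTER_CUBIC)
p,W2=grab('scene'); b=cv2.resize(p[150:260,130:250,::-1],None,fx=3.6,fy=3.6,interpolation=cv2.INTER_CUBIC)
h=max(a.shape[0],b.shape[0]);c=np.zeros((h,a.shape[1]+b.shape[1],3),np.uint8);c[:a.shape[0],:a.shape[1]]=a;c[:b.shape[0],a.shape[1]:]=b;cv2.imwrite('pics/c5.png',c)
Z=W[...,2];v,u=np.mgrid[:400,:640]
m=(u>400)&(u<500)&(v>170)&(v<310)&(Z>.095)&(Z<.125)&(abs(W[...,1]+.309)<.05)
for a,b in((.40,.43),(.43,.45),(.51,.535),(.54,.56),(.56,.58),(.58,.61)):
    k=m&(W[...,0]>a)&(W[...,0]<b); print(a,b,k.sum(),np.round(1000*np.mean(W[k],0)) if k.any() else '')
k=m&(W[...,0]>.538);print(cv2.minAreaRect((W[k][:,:2]*1000).astype(np.float32)))
E
```

```text
time: 29.1
eef_pos: [0.4798, -0.3098, 0.1089]
eef_rot: [-180.0, 0.1, 0.1]
force: [-0.7, -0.3, -0.4]
opening: 0.0138
gripper_force: 58.6
time: 30.35
eef_pos: [0.4818, -0.3088, 0.1053]
eef_rot: [-180.0, 0.0, 0.0]
force: [0.1, 0.6, -1.1]
opening: 0.0137
gripper_force: 58.6
0.4 0.43 48 [ 423. -306.  108.]
0.43 0.45 74 [ 440. -305.  108.]
0.51 0.535 91 [ 523. -306.  107.]
0.54 0.56 200 [ 550. -306.  109.]
0.56 0.58 181 [ 570. -306.  107.]
0.58 0.61 154 [ 589. -306.  108.]
((567.9779052734375, -307.45721435546875), (42.42482376098633, 59.419918060302734), 88.7467041015625)
```

View pics/c5.png

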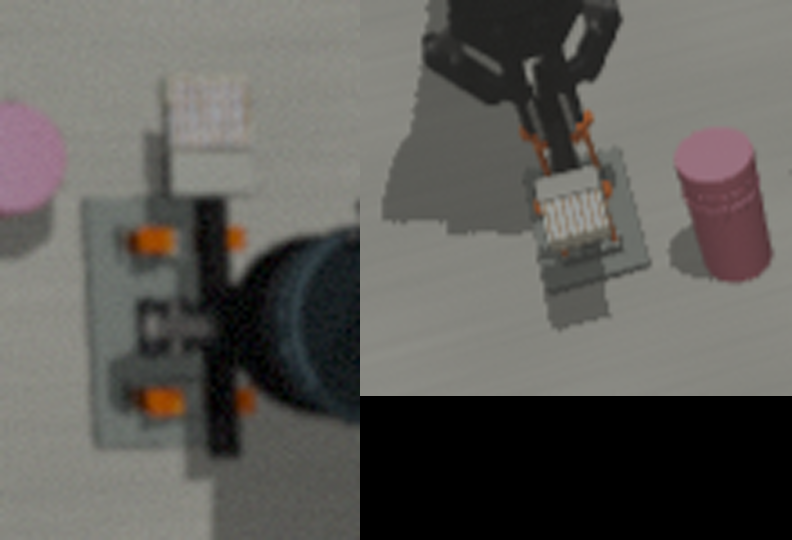

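The brush is centred over the clip, level and parallel to it. The handle runs from (210,200) to (225,455) between the orange jaw pairs, and the pink tub is clear of it.

```bash
python3 -m inch '[[5,0.5,1.5,10,0,0,0],[5,0,0,12,0,0,0],[5,0,0,10,0,0,0],[5,0,0,6,0,0,0],[5,0,0,4,0,0,0],[5,0,0,3,0,0,0],[5,0,0,2,0,0,0],[5,0,0,2,0,0,0],[5,0,0,1,0,0,0],[5,0,0,0,0,0,0]]' 90
python3 -m inch '[[5,0,0,1,0,0,0],[5,0,0,1,0,0,0],[5,0,0,1,0,0,0],[5,0,0,1,0,0,0],[5,0,0,0,0,0,0],[5,0,0,0,0,0,0],[5,0,0,0,0,0,0],[5,0,0,0,0,0,0],[5,0,0,0,0,0,0],[5,0,0,0,0,0,0]]'
```

```text
time: 31.7
eef_pos: [0.4821, -0.3103, 0.0549]
eef_rot: [-180.0, 0.0, 0.0]
force: [0.7, -0.4, -1.6]
opening: 0.0125
gripper_force: 88.5
time: 32.95
eef_pos: [0.4821, -0.3103, 0.0512]
eef_rot: [-180.0, 0.0, 0.0]
force: [-1.0, -0.5, -4.5]
opening: 0.0129
gripper_force: 88.5
```

```bash
python3 -m inch '[[5,0,0,0.7,0,0,0],[5,0,0,0.7,0,0,0],[5,0,0,0.6,0,0,0],[5,0,0,0,0,0,0],[5,0,0,0,0,0,0],[5,0,0,0,0,0,0],[5,0,0,0,0,0,0],[5,0,0,0,0,0,0],[5,0,0,0,0,0,0],[5,0,0,0,0,0,0]]'
python3 -m inch '[[5,0,0,0.7,0,0,0],[5,0,0,0.7,0,0,0],[5,0,0,0.6,0,0,0],[5,0,0,0,0,0,0],[5,0,0,0,0,0,0],[5,0,0,0,0,0,0],[5,0,0,0,0,0,0],[5,0,0,0,0,0,0],[5,0,0,0,0,0,0],[5,0,0,0,0,0,0]]'
```

```text
time: 34.2
eef_pos: [0.4823, -0.3105, 0.0493]
eef_rot: [180.0, -0.0, -0.0]
force: [0.3, -2.2, -3.0]
opening: 0.0124
gripper_force: 88.7
time: 35.45
eef_pos: [0.4823, -0.3105, 0.0485]
eef_rot: [180.0, 0.0, -0.0]
force: [-3.5, -1.8, 12.0]
opening: 0.0126
gripper_force: 90.3
```

```bash
python3 -m inch '[[40,0,0,0,0,0,0],[40,0,0,0,0,0,0],[40,0,0,0,0,0,0],[40,0,0,0,0,0,0],[40,0,0,-10,0,0,0],[40,0,0,-20,0,0,0],[40,0,0,-30,0,0,0],[40,0,0,-30,0,0,0],[40,0,-30,-30,0,0,0],[40,0,-30,-10,0,0,0]]' 40
python3 -m inch '[[85,0,-40,-10,0,0,-9],[85,0,-50,0,0,0,0],[85,0,-50,0,0,0,0],[85,0,-50,0,0,0,0],[85,0,0,0,0,0,0],[85,0,0,0,0,0,0],[85,0,0,0,0,0,0],[85,0,0,0,0,0,0],[85,0,0,0,0,0,0],[85,0,0,0,0,0,0]]'
python3 - <<'E'
from h import *
p,W=grab('top'); np.savez('/tmp/top',p=p,W=W)
a=cv2.resize(p[190:310,410:490,::-1],None,fx=4.5,fy=4.5,interpolation=cv2.INTER_CUBIC)
p,W2=grab('scene'); b=cv2.resize(p[150:260,130:250,::-1],None,fx=3.6,fy=3.6,interpolation=cv2.INTER_CUBIC)
h=max(a.shape[0],b.shape[0]);c=np.zeros((h,a.shape[1]+b.shape[1],3),np.uint8);c[:a.shape[0],:a.shape[1]]=a;c[:b.shape[0],a.shape[1]:]=b;cv2.imwrite('pics/c6.png',c)
Z=W[...,2];v,u=np.mgrid[:400,:640]
m=(u>400)&(u<500)&(v>170)&(v<310)&(Z>.035)&(Z<.085)&(abs(W[...,1]+.309)<.04)
for a,b in((.40,.43),(.46,.50),(.54,.56),(.56,.58),(.58,.61)):
    k=m&(W[...,0]>a)&(W[...,0]<b); print(a,b,k.sum(),np.round(1000*np.median(W[k],0)) if k.any() else '')
k=m&(W[...,0]>.538);print(cv2.minAreaRect((W[k][:,:2]*1000).astype(np.float32)));print(W[m][:,0].min())
E
```

```text
time: 36.7
eef_pos: [0.4836, -0.2505, 0.1808]
eef_rot: [179.9, -0.3, -0.1]
force: [0.6, 0.4, -0.6]
opening: 0.0399
gripper_force: 0.0
time: 37.95
eef_pos: [0.4588, -0.0625, 0.1872]
eef_rot: [-180.0, 0.0, 9.0]
force: [0.8, -0.4, 0.4]
opening: 0.085
gripper_force: 0.0
0.4 0.43 42 [ 424. -308.   51.]
0.46 0.5 130 [ 481. -307.   51.]
0.54 0.56 168 [ 551. -308.   53.]
0.56 0.58 150 [ 569. -306.   52.]
0.58 0.61 147 [ 588. -308.   51.]
((568.365478515625, -309.2718811035156), (42.491798400878906, 58.12336349487305), 88.85685729980469)
0.4182947726867849
```

View pics/c6.png

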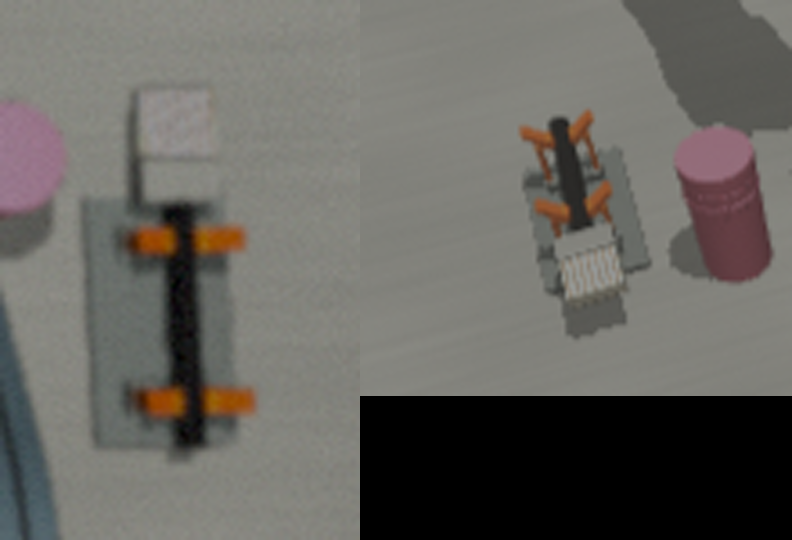

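The handle sits fully down in both jaw pairs and is centred: jaws at (190,240) and (195,402), with the head beyond the far pair. Next I measure the pads and tubs.

```bash
python3 - <<'E'
from h import *
d=np.load('/tmp/top.npz');p,W=d['p'],d['W']
hsv=cv2.cvtColor(p,cv2.COLOR_RGB2HSV);H,S,V=[hsv[...,i].astype(int) for i in range(3)]
Z=W[...,2];v,u=np.mgrid[:400,:640]
reg=lambda a,b,c,e:(u>=a)&(u<=b)&(v>=c)&(v<=e)
def box(m,name):
    q=W[m]; c,s,a=cv2.minAreaRect((q[:,:2]*1000).astype(np.float32)); print(name,m.sum(),np.round(c,1),np.round(s),round(a,1),'z',np.round(np.median(q[:,2])*1000))
r=reg(240,385,195,280)&(Z>0)
print(hsv[256,270],hsv[245,250],hsv[215,250])
box(r&(H>=26)&(H<=34)&(S>200)&(Z<.03),'Y pad');box(r&(H>=100)&(H<=130)&(S>120),'B');box(r&(H>=40)&(H<=85)&(S>120),'G')
r=reg(140,220,195,340)&(S>120)&(Z>.108)
for n,lo,hi,a,b in(('Y',20,35,190,235),('B',100,130,235,290),('G',40,85,290,340)): 
    m=r&(H>=lo)&(H<=hi)&(v>a)&(v<b); box(m,n); print(cv2.minEnclosingCircle((W[m][:,:2]*1000).astype(np.float32)))
cv2.imwrite('pics/c7.png',cv2.resize(p[190:285,235:385,::-1],None,fx=5,fy=5,interpolation=cv2.INTER_CUBIC))
E
```

```text
[ 32 190 156] [ 30 100 150] [ 20  17 138]
Y pad 1 [486.8  86.8] [0. 0.] 0.0 z 10.0
B 682 [498.6   5.2] [85. 61.] 7.8 z 11.0
G 537 [518.7 -60.8] [ 62. 128.] 23.6 z 11.0
Y 465 [567.6 304. ] [54. 42.] 89.4 z 116.0
((563.1178588867188, 303.8268127441406), 27.147445678710938)
B 524 [476.1 308.8] [52. 49.] 89.1 z 115.0
((476.7341003417969, 308.9901428222656), 26.716529846191406)
G 542 [396.  318.4] [53. 50.] 88.6 z 116.0
((395.7853088378906, 318.30023193359375), 27.081817626953125)
```

View pics/c7.png

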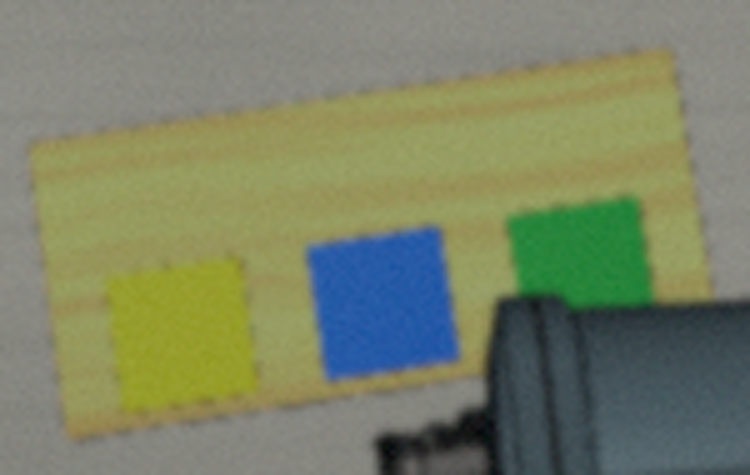

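The crop shows the pad centres at yellow (182,333), blue (383,304) and green about (583,272), with the lower edge of the green pad hidden.

```bash
python3 - <<'E'
from h import *
f=robot.grab_frame('top');R=cv2.Rodrigues(np.array(f['rvec'],float))[0];t=np.array(f['tvec'],float).ravel();C=-R.T@t
for n,u,v in(('Y',182,333),('B',383.3,303.8),('G',583,272)):
    u=(u+.5)/5-.5+235;v=(v+.5)/5-.5+190
    d=R.T@np.array([(u-f['cx'])/f['fx'],(v-f['cy'])/f['fy'],1]); print(n,np.round(1000*(C+d*(.011-C[2])/d[2])[:2],1))
print(robot.read_state()['eef_pos'])
E
```

```text
Y [498.1 100.7]
B [510.2   6.7]
G [523.7 -87.4]
[ 0.4587918  -0.06223735  0.18722515]
```

```bash
python3 -m inch '[[68,0,0,0,0,0,-10.1],[68,0,0,0,0,0,-10.1],[68,0,0,0,0,0,-10.1],[68,0,0,0,0,0,-10.1],[68,0,0,0,0,0,-10.1],[68,0,0,0,0,0,-10.1],[68,0,0,0,0,0,-10.2],[68,0,0,0,0,0,-10.2],[68,50,-8,0,0,0,0],[68,50,-8,0,0,0,0]]'
python3 -m inch '[[68,50,-8,0,0,0,0],[68,50,-8,0,0,0,0],[68,50,-8,0,0,0,0],[68,50,-8,0,0,0,0],[68,45,-8,0,0,0,0],[68,35,-7,0,0,0,0],[68,0,0,20,0,0,0],[68,0,0,20,0,0,0],[68,0,0,0,0,0,0],[68,0,0,0,0,0,0]]'
```

```text
time: 39.35
eef_pos: [0.4428, 0.0385, 0.1873]
eef_rot: [180.0, -0.0, 89.9]
force: [0.8, -0.5, -0.2]
opening: 0.068
gripper_force: 0.0
time: 40.6
eef_pos: [0.3961, 0.318, 0.1479]
eef_rot: [180.0, -0.0, 90.0]
force: [-1.3, 0.1, 0.7]
opening: 0.0678
gripper_force: 0.0
```

```bash
python3 -m inch '[[68,0,0,20,0,0,0],[68,0,0,20,0,0,0],[68,0,0,12,0,0,0],[68,0,0,4,0,0,0],[45,0,0,0,0,0,0],[45,0,0,0,0,0,0],[45,0,0,0,0,0,0],[45,0,0,0,0,0,0],[45,0,0,-10,0,0,0],[45,0,0,-20,0,0,0]]' 40
python3 -m inch '[[45,0,0,-20,0,0,0],[45,-20,6,-5,0,0,0],[45,-40,13,0,0,0,0],[45,-50,16,0,0,0,0],[45,-50,16,0,0,0,0],[45,-50,16,0,0,0,0],[45,-50,16,0,0,0,0],[45,-50,16,0,0,0,0],[45,-45,14,0,0,0,0],[45,-30,10,0,0,0,0]]'
python3 -m inch '[[45,-16,4,0,0,0,0],[45,-4,0,0,0,0,0],[45,0,0,15,0,0,0],[45,0,0,15,0,0,0],[45,0,0,5,0,0,0],[45,0,0,0,0,0,0],[45,0,0,0,0,0,0],[45,0,0,0,0,0,0],[45,0,0,0,0,0,0],[45,0,0,0,0,0,0]]'
```

```text
time: 41.85
eef_pos: [0.395, 0.3171, 0.1212]
eef_rot: [-179.9, 0.1, 90.0]
force: [0.1, -0.2, -1.4]
opening: 0.0531
gripper_force: 42.6
time: 43.1
eef_pos: [0.5187, -0.0701, 0.1464]
eef_rot: [-180.0, 0.0, 89.9]
force: [-0.3, 0.5, -3.1]
opening: 0.0529
gripper_force: 42.6
time: 44.35
eef_pos: [0.5229, -0.0872, 0.1114]
eef_rot: [180.0, 0.0, 90.0]
force: [0.1, 0.3, -3.4]
opening: 0.0531
gripper_force: 42.6
```

```bash
python3 -m inch '[[45,0,0.5,6,0,0,0],[45,0,0,4,0,0,0],[45,0,0,2,0,0,0],[45,0,0,1,0,0,0],[45,0,0,0,0,0,0],[64,0,0,0,0,0,0],[64,0,0,0,0,0,0],[64,0,0,0,0,0,0],[64,0,0,-15,0,0,0],[64,0,0,-40,0,0,0]]'
python3 -m inch '[[68,0,0,-40,0,0,0],[68,50,-6,0,0,0,0],[68,50,-6,0,0,0,0],[68,50,-6,0,0,0,0],[68,50,-6,0,0,0,0],[68,50,-6,0,0,0,0],[68,50,-6,0,0,0,0],[68,50,-6,0,0,0,0],[68,46,-5,0,0,0,0],[68,0,0,10,0,0,0]]'
```

```text
time: 45.6
eef_pos: [0.5221, -0.087, 0.1534]
eef_rot: [-179.8, -0.0, 90.0]
force: [0.6, 1.0, 0.7]
opening: 0.0642
gripper_force: 0.0
time: 46.85
eef_pos: [0.4751, 0.3142, 0.1852]
eef_rot: [179.9, -0.3, 90.4]
force: [0.2, -0.9, 0.7]
opening: 0.0678
gripper_force: 0.0
```

```bash
python3 -m inch '[[68,0,0,20,0,0,0],[68,0,0,20,0,0,0],[68,0,0,0,0,0,0],[68,0,0,0,0,0,0],[68,0,0,0,0,0,0],[68,0,0,0,0,0,0],[68,0,0,0,0,0,0],[68,0,0,0,0,0,0],[68,0,0,0,0,0,0],[68,0,0,0,0,0,0]]'
```

```text
time: 48.1
eef_pos: [0.4763, 0.3088, 0.1433]
eef_rot: [-180.0, -0.0, 90.0]
force: [-0.6, -0.8, 0.4]
opening: 0.0681
gripper_force: 0.0
```

```bash
python3 -m inch '[[68,0,0,20,0,0,0],[68,0,0,20,0,0,0],[68,0,0,8,0,0,0],[68,0,0,3,0,0,0],[45,0,0,0,0,0,0],[45,0,0,0,0,0,0],[45,0,0,0,0,0,0],[45,0,0,0,0,0,0],[45,0,0,-10,0,0,0],[45,0,0,-20,0,0,0]]' 40
python3 -m inch '[[45,0,0,-20,0,0,0],[45,-20,3,-5,0,0,0],[45,-40,4,0,0,0,0],[45,-50,6,0,0,0,0],[45,-50,6,0,0,0,0],[45,-50,6,0,0,0,0],[45,-45,5,0,0,0,0],[45,-30,3,0,0,0,0],[45,-14,1,0,0,0,0],[45,-3,0,5,0,0,0]]'
python3 -m inch '[[45,0,0,15,0,0,0],[45,0,0,15,0,0,0],[45,0,0,0,0,0,0],[45,0,0,0,0,0,0],[45,0,0,0,0,0,0],[45,0,0,0,0,0,0],[45,0,0,0,0,0,0],[45,0,0,0,0,0,0],[45,0,0,0,0,0,0],[45,0,0,0,0,0,0]]'
```

```text
time: 49.35
eef_pos: [0.4758, 0.3085, 0.1228]
eef_rot: [-179.9, 0.0, 90.0]
force: [-0.0, 0.5, -2.6]
opening: 0.0528
gripper_force: 42.5
time: 50.6
eef_pos: [0.511, 0.0068, 0.1431]
eef_rot: [179.9, -0.0, 90.0]
force: [0.6, 1.4, -1.9]
opening: 0.0531
gripper_force: 42.6
time: 51.85
eef_pos: [0.5103, 0.0068, 0.1123]
eef_rot: [-180.0, 0.0, 90.0]
force: [-0.1, 0.5, -3.0]
opening: 0.0527
gripper_force: 42.7
```

```bash
python3 -m inch '[[45,0,0,6,0,0,0],[45,0,0,5,0,0,0],[45,0,0,2,0,0,0],[45,0,0,1,0,0,0],[45,0,0,0,0,0,0],[64,0,0,0,0,0,0],[64,0,0,0,0,0,0],[64,0,0,0,0,0,0],[64,0,0,-15,0,0,0],[64,0,0,-40,0,0,0]]'
python3 -m inch '[[75,0,0,-35,0,0,0],[75,50,9,0,0,0,0],[75,50,9,0,0,0,0],[75,50,9,0,0,0,0],[75,50,9,0,0,0,0],[75,50,8,0,0,0,0],[75,47,7,0,0,0,0],[75,0,0,20,0,0,0],[75,0,0,25,0,0,0],[75,0,0,0,0,0,0]]'
```

```text
time: 53.1
eef_pos: [0.5092, 0.0068, 0.1534]
eef_rot: [-179.8, -0.0, 90.0]
force: [1.9, -0.7, 0.8]
opening: 0.0638
gripper_force: 0.0
time: 54.35
eef_pos: [0.5602, 0.3017, 0.1416]
eef_rot: [-179.8, 0.2, 90.0]
force: [-0.8, -0.4, 0.5]
opening: 0.0751
gripper_force: 0.0
```

```bash
python3 -m inch '[[75,0,0,20,0,0,0],[75,0,0,20,0,0,0],[75,0,0,8,0,0,0],[75,0,0,3,0,0,0],[45,0,0,0,0,0,0],[45,0,0,0,0,0,0],[45,0,0,0,0,0,0],[45,0,0,0,0,0,0],[45,0,0,-10,0,0,0],[45,0,0,-20,0,0,0]]' 40
python3 -m inch '[[45,0,0,-20,0,0,0],[45,-15,-5,-5,0,0,0],[45,-30,-9,0,0,0,0],[45,-40,-12,0,0,0,0],[45,-45,-14,0,0,0,0],[45,-40,-12,0,0,0,0],[45,-22,-7,0,0,0,0],[45,-11,-4,0,0,0,0],[45,0,0,5,0,0,0],[45,0,0,10,0,0,0]]'
python3 -m inch '[[45,0,0,15,0,0,0],[45,0,0,5,0,0,0],[45,0,0,0,0,0,0],[45,0,0,0,0,0,0],[45,0,0,0,0,0,0],[45,0,0,0,0,0,0],[45,0,0,0,0,0,0],[45,0,0,0,0,0,0],[45,0,0,0,0,0,0],[45,0,0,0,0,0,0]]'
```

```text
time: 55.6
eef_pos: [0.56, 0.3031, 0.122]
eef_rot: [-179.8, 0.1, 90.0]
force: [-0.1, -1.0, -3.8]
opening: 0.0531
gripper_force: 42.6
time: 56.85
eef_pos: [0.4988, 0.1021, 0.1322]
eef_rot: [179.9, -0.1, 90.1]
force: [1.0, 1.4, -3.0]
opening: 0.053
gripper_force: 42.7
time: 58.1
eef_pos: [0.4983, 0.1008, 0.1123]
eef_rot: [180.0, -0.0, 90.0]
force: [0.0, 0.3, -3.1]
opening: 0.0531
gripper_force: 42.7
```

```bash
python3 -m inch '[[45,0,0,6,0,0,0],[45,0,0,5,0,0,0],[45,0,0,2,0,0,0],[45,0,0,1,0,0,0],[45,0,0,0,0,0,0],[64,0,0,0,0,0,0],[64,0,0,0,0,0,0],[64,0,0,0,0,0,0],[64,0,0,-15,0,0,0],[64,0,0,-40,0,0,0]]'
python3 -m inch '[[64,0,0,-40,0,0,0],[64,50,-10,0,0,0,0],[64,50,-10,0,0,0,0],[64,50,-10,0,0,0,0],[64,50,-10,0,0,0,0],[64,0,0,0,0,0,0],[64,0,0,0,0,0,0],[64,0,0,0,0,0,0],[64,0,0,0,0,0,0],[64,0,0,0,0,0,0]]'
python3 - <<'E'
from h import *
p,W=grab('top')
a=cv2.resize(p[190:290,235:475,::-1],None,fx=3.2,fy=3.2,interpolation=cv2.INTER_CUBIC)
q,_=grab('scene');b=cv2.resize(q[130:250,150:400,::-1],None,fx=2,fy=2)
c=np.zeros((a.shape[0]+b.shape[0],a.shape[1],3),np.uint8);c[:a.shape[0]]=a;c[a.shape[0]:,:b.shape[1]]=b;cv2.imwrite('pics/c8.png',c)
hsv=cv2.cvtColor(p,cv2.COLOR_RGB2HSV);H,S=hsv[...,0],hsv[...,1];Z=W[...,2];v,u=np.mgrid[:400,:640]
for n,lo,hi,a,b in(('Y',20,35,245,295),('B',100,130,290,335),('G',40,85,333,380)):
    m=(H>=lo)&(H<=hi)&(S>120)&(u>a)&(u<b)&(v>215)&(v<280)&(Z>.108)
    print(n,np.round(cv2.minAreaRect((W[m][:,:2]*1000).astype(np.float32))[0]),np.median(W[m][:,2]))
E
```

```text
time: 59.35
eef_pos: [0.4972, 0.1006, 0.1534]
eef_rot: [-179.8, 0.0, 90.0]
force: [1.1, 0.2, 0.7]
opening: 0.0637
gripper_force: 0.0
time: 60.6
eef_pos: [0.4586, 0.3001, 0.1933]
eef_rot: [180.0, 0.0, 89.9]
force: [1.0, -0.7, 0.3]
opening: 0.0642
gripper_force: 0.0
Y [499. 100.] 0.1214332005575519
B [509.   8.] 0.12127980130041577
G [521. -87.] 0.1212976635979987
```

View pics/c8.png

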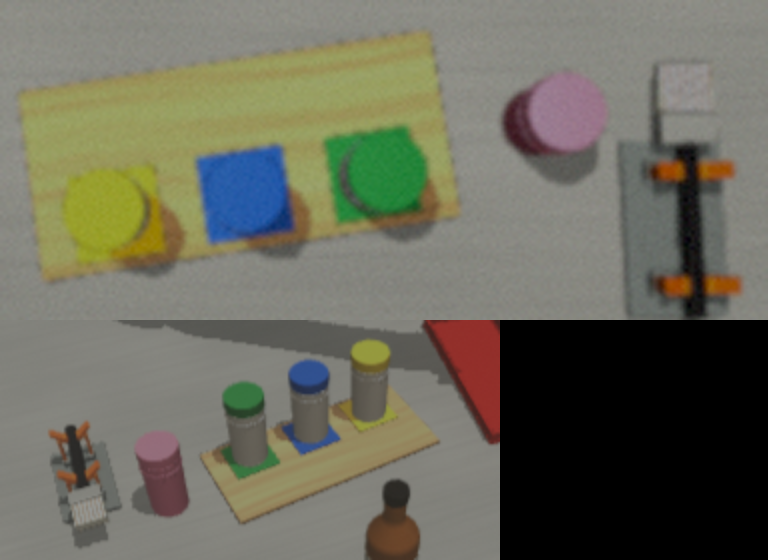

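All three tubs are upright on their pads, at lids (105,210), (243,192) and (387,172). The brush is home in the clip and the oil bottle is undisturbed.

```bash
python3 -c "
from rig import robot
print(robot.job_done())"
```

```text
the job is handed in; nothing more can be done
None
```

I handed the job in at about 61 s: the brush is seated in both spring clips, the three tubs stand upright on their matching pads to within about 3 mm, and the oil bottle was not touched.

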